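# Bolt the consumables chest

## Task

The steel consumables chest is shut but not yet locked. With one fingertip press the bolt's spring safety catch right down and keep it down while the other fingertip pushes the bolt by its upright handle fully home through the keeper on the lid; only then let the catch spring up so that it locks the bolt, and move clear. Work with the fingertips only, taking nothing between the fingers, and leave the lid shut and the tin and the pipe offcut standing where they are.

Things in the scene. Friction and masses are not known exactly. Their poses are not given: they have to be found in the camera images.
- chest: grey sheet-steel chest fixed on the bench, 440 (x) by 480 (y) by 160 mm high. Origin at bench level; +x is the way the bolt is pushed home, z up. Flat top: a fixed front deck x = -140 to 85 mm, then the lid, flush with it, to x = 300. The bolt slides along x at y = 0 on a 4 mm back plate (x -100 to 80, y -86 to 32); the catch lies beside it on the -y side.
- bolt (a joint): how far the bolt is pushed home, m: 0 = drawn (starts at 0 to 2 mm), 0.036 = fully home at its stop, tip through the keeper. A steel bar 20 mm wide, top 22 mm over the deck, with a notched flange on its -y side. Catch up: it moves 2.5 mm at most. Catch down: it slides along chest x against about 3 N of friction and stays where left.
- bolt_handle (a point): centre of the top of the bolt's handle, an upright round steel post 16 mm in diameter rising from the bar, from 22 to 66 mm over the deck (this point is 66 mm over the deck). It stands at x = -30 mm (plus the bolt's joint value), y = 0 in the chest's frame.
- catch (a joint): how far the spring catch is pressed, rad: 0 = up (locks the bolt), 0.16 = fully down at its stop; the bolt is free from about 0.11. A steel thumb lever, pivoted along y at chest x = 50 mm, 18 mm over the deck, free end to -x. Its spring needs about 7 N at mid-pad to hold it down. Let go, it springs up only with the bolt drawn or home; in between its tooth rubs on the bolt.
- catch_pad (a point): centre of the top of the catch's thumb pad, 60 (x) by 32 mm (y). Up: at chest x = -31, y = -59 mm, 49 mm over the deck, rising 0.16 rad towards its free end. Fully down: level, 36 mm over the deck, over x = -65 to -5 and y = -75 to -43 mm, above the bar and the bolt's guides.
- keeper (a point): top centre of the keeper, a steel staple 10 mm long and 30 mm wide on the hinged lid (2.2 kg, shut by its weight) at chest x = 103 mm, y = 0, 30 mm over the deck. Two guides just like it carry the bolt, at x = -80 and 66 mm, their tops also 30 mm over the deck.
- tip_tin: loose aluminium tin with a white lid, 56 mm diameter, 55 mm high, upright on the chest's deck to the +y side of the bolt; origin at the centre of its underside. Leave alone.
- pipe_offcut: loose dark steel pipe offcut, 48 mm diameter, 45 mm high, upright on the chest's deck to the -y side of the catch; origin at the centre of its underside. Leave alone.

How it is judged:
By the outcome, as a careful person would: the job done as asked, in the order asked, and still so for the second after the job is handed in, with the robot touching nothing.
It also fails if it takes over 38 s, if anything falls off the work surface, if the arm or the gripper's body presses on something with over 40 N, if the wrist force passes 120 N, or if a joint passes its speed limit or range.

## Robot

A 7-joint arm with a two-finger parallel gripper is mounted at the origin on the work surface. World frame = base frame: x ahead of the robot, y to its left, z up, the work surface at z = 0. Lengths are in m, angles in rad, forces in N, time in s.
With the tool pointing down it reaches from about 0.4 to 0.925 m from the base axis. Payload 4.1 kg.
Tool frame: the origin (TCP) lies on the front face of the gripper's body, between the roots of the fingers; the fingertips stand 73 mm ahead of it and the grasp point (between the pads) lies 54 mm ahead of it (robot.pinch_z is the distance from the TCP to the grasp point, in m); z points along the fingers, y is the line along which they close (so a half turn about z gives the same grasp; the last joint's range is limited). The gripper opens to 85 mm and grips with 20 to 120 N. Pads are 22 mm wide; open, the fingers measure 114 mm over their backs; the gripper's body (76 mm by 85 mm) begins 54 mm behind the grasp point. The pads swing forward as they close: fully open they stand 13 mm farther back than shut.
Start: joints at [1.229, 0.398, 0.045, 1.537, -0.019, 1.207, -0.051], TCP at [0.156, -0.631, 0.304] pointing down, gripper open.
Joint ranges: [-2.82, 2.82], [-0.49, 2.23], [-1.37, 1.46], [0, 2.46], [-1.36, 4.5], [0.23, 2], [-2.94, 2.94]. Speed limits (rad/s): [2.57, 2.57, 3.14, 3.14, 3.14, 3.14, 3.14].

## Interface

Orientations are given as a unit quaternion [x, y, z, w].
In Python, from bench import robot gives the robot as it stands. The module is installed in compiled form; this text tells all that it offers.
- The arm moves only by the tool drive_tool, never from a script. Its argument "moves" is a list that holds one entry, the list of rows, each a list of 7 numbers: the shift along the world's x, y, z normalised to -1 to 1, where 1 is 200 mm, then the turn, a rotation vector about the world's x, y, z normalised to -1 to 1, where 1 is 90 degrees, then the closure, from 0 (fully open) to 1 (shut). In form: [[[tx, ty, tz, rx, ry, rz, claw], ...]]. A call has 1 to 20 rows; each row is the pose to reach, as a shift and turn from the pose commanded when the call began; what a row does not reach only later rows make up. A row lasts 1/10 s, in which the tool goes at most 50 mm and 8.59 degrees, less where a joint would pass 70% of its speed; a pose out of reach is approached as far as the arm can. A call with a number of a shift or a turn outside -1 to 1 is refused whole. A call with a gripper value outside its range is refused whole. The fingers move at their own pace and stop on an object; "squeeze" is the grip in N (left out, the last holds). Time passes only in rows, so rows that repeat a pose let the fingers close. It gives the time, the measured TCP pose, the force, the opening and the grip force at its end, in the units of the state.
- robot.get_obs(): the state, without advancing time (a new reading comes with each control period).
- robot.snapshot(name): name is "scene" or "top"; returns (picture, depth): 384x512x3 uint8, blue, green, red; 384x512 float32, m along the optical axis (not along the pixel's ray), 0 where there is no reading.
- robot.camera_params(name): a dict with "fx", "fy", "cx", "cy" (pixels), "xyz" and "attitude" of the camera in the world. Camera axes: x right, y down, z forward; pixel columns grow to the right and rows downward; lengths in m; the calibration is good to about 2 mm. A picture is of the moment at which its call begins. camera_params takes no time and is no camera call.
- robot.close_job(): hands the job in; it is judged then, once.
Trained networks look in the newest picture that a camera, given by its name, has taken for a name from the list of things; names that differ only in an ending like _2 or _b are one class to them, and where a whole thing is asked for, a point or a joint stands for the part that bears it (a point fixed in the world has none). Each returns a list of dicts, best first, with "score" (0 to 1); they miss things now and then, are a little off and sometimes report something else, mostly with a low value. They report only what shows in the picture. A call takes as long as a camera call.
- robot.spot_in(camera, name): "bbox" ([left, top, right, bottom] in pixels, round what is visible of it).
- robot.outline_of(camera, name): "mask" (384x512 bool, what is visible of it) and "bbox" ([left, top, right, bottom] in pixels, round what is visible of it).
- robot.spot_point(camera, name): "centre" ([column, row] in pixels: a listed point, or the origin of a listed thing).
The state is a dict: "time": time; "joint_pos": joint angles; "qd": joint speeds; "joint_torque": joint torques, N m; "ee_pos": TCP position; "ee_rot": TCP orientation; "ft_force": force on the tool from outside, world axes, zero at the start; "torque": the same for the moment, N m; "finger_gap": finger opening in m; "finger_force": force on a finger pad.
Only numpy, scipy, OpenCV 4.12 (cv2) and the standard library are available. Lean on these libraries where they do the work, as an engineer would, in place of code of your own. Each camera call takes 0.05 s, during which the arm holds its last target. There are 200 camera calls.

## Working session

There is one attempt and no reset: what is moved stays moved. The work goes in short steps, Python scripts to look and compute and a tool call to move; the robot and the scene stay as the last step left them, time stands still between calls to the robot, and variables do not carry over. Pictures are saved under pics/ and viewed, at most 10 in all, crops included, and the job is handed in when it is done.

Besides the shell and the picture viewer there is one more tool, called after "Request:" as name(argument=value, ...), one argument or row to a line, values as JSON. drive_tool: Moves the arm, as the interface text tells. Scaled input: -1 to 1 covers 200 mm each way for a shift and 90 degrees each way for a turn. Its arguments: {"type":"object","properties":{"moves":{"type":"array"},"squeeze":{"type":"number"}},"required":["moves"]}

```bash
mkdir -p pics
cat > h.py <<'E'
from bench import robot
import numpy as np, cv2
from scipy.spatial.transform import Rotation as R
def cam(n):
    p=robot.camera_params(n); a=np.array(p['attitude'])
    Rm=R.from_quat(a).as_matrix() if a.size==4 else a.reshape(3,3)
    return p,Rm
def w(n,u,v,d):
    p,Rm=cam(n); return Rm@np.array([(u-p['cx'])/p['fx']*d,(v-p['cy'])/p['fy']*d,d])+np.array(p['xyz'])
def ray_z(n,u,v,z):
    p,Rm=cam(n); r=Rm@np.array([(u-p['cx'])/p['fx'],(v-p['cy'])/p['fy'],1]); o=np.array(p['xyz']); return o+r*(z-o[2])/r[2]
E
python3 - <<'E'
from h import *
o=robot.get_obs(); print({k:np.round(v,3) for k,v in o.items()})
for n in ['scene','top']:
    im,d=robot.snapshot(n); print(robot.camera_params(n))
    cv2.imwrite(f'pics/{n}0.png',im)
    np.save(f'{n}.npy',d)
    for t in ['chest','bolt_handle','catch_pad','keeper','tip_tin','pipe_offcut']:
        for r in robot.spot_point(n,t)[:2]:
            u,v=r['centre']; dd=d[int(round(v)),int(round(u))]
            print(n,t,round(r['score'],2),np.round([u,v],1),np.round(w(n,u,v,dd),4))
E
```

```text
{'time': np.float64(0.0), 'joint_pos': array([ 1.229,  0.399,  0.045,  1.538, -0.019,  1.207, -0.051]), 'qd': array([-0.001, -0.002,  0.001,  0.   , -0.   , -0.002, -0.001]), 'joint_torque': array([-0.0000e+00, -4.7513e+01,  1.3650e+00, -2.5422e+01,  1.2000e-02,
        9.0000e-03,  0.0000e+00]), 'ee_pos': array([ 0.156, -0.63 ,  0.303]), 'ee_rot': array([ 0.993,  0.121, -0.   , -0.001]), 'ft_force': array([-0.419, -0.732, -0.258]), 'torque': array([0.03 , 0.047, 0.044]), 'finger_force': np.float64(0.0), 'finger_gap': np.float64(0.085)}
{'fx': 461.2114032202517, 'fy': 461.2114032202517, 'cx': 255.2115116969757, 'cy': 189.09002682896013, 'xyz': array([1.33832542, 0.12689417, 0.8646686 ]), 'attitude': array([ 0.60436828,  0.69197894, -0.30210393, -0.25423874])}
scene bolt_handle 0.71 [230.8 187.6] [ 0.6232 -0.0374  0.1763]
scene bolt_handle 0.57 [316.1 148. ] [0.5251 0.1393 0.2261]
scene catch_pad 0.97 [290.7 153.2] [0.531  0.0841 0.2105]
scene keeper 0.97 [331.6 197.6] [0.6412 0.1794 0.1904]
scene tip_tin 0.93 [367.2 151.7] [0.4669 0.2593 0.1811]
scene tip_tin 0.63 [290.7 148.3] [0.5145 0.0827 0.2113]
scene pipe_offcut 0.85 [230.7 188.5] [ 0.6245 -0.0374  0.1749]
{'fx': 374.1855997269754, 'fy': 374.1855997269754, 'cx': 243.54996034233122, 'cy': 192.42362684541655, 'xyz': array([0.42301076, 0.03333413, 1.00369796]), 'attitude': array([ 0.71118696, -0.69814908,  0.06005332, -0.05652056])}
top chest 0.49 [174.8 153.5] [0.6429 0.1853 0.1942]
top bolt_handle 0.86 [191.5 209.8] [0.5137 0.1386 0.2265]
top catch_pad 0.62 [217.7 204.1] [0.5285 0.0852 0.2126]
top catch_pad 0.24 [141.5 241.3] [0.4469 0.2412 0.2169]
top keeper 0.82 [176.2 156.1] [0.6449 0.1874 0.1645]
top tip_tin 0.6 [141.4 241. ] [0.4475 0.2412 0.2178]
top pipe_offcut 0.52 [276.9 178.4] [ 0.5973 -0.0456  0.162 ]
```

View pics/scene0.png

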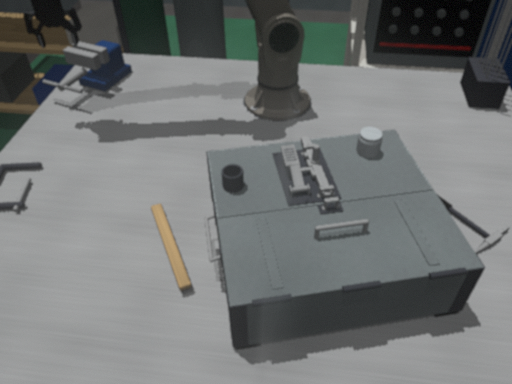

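View pics/top0.png

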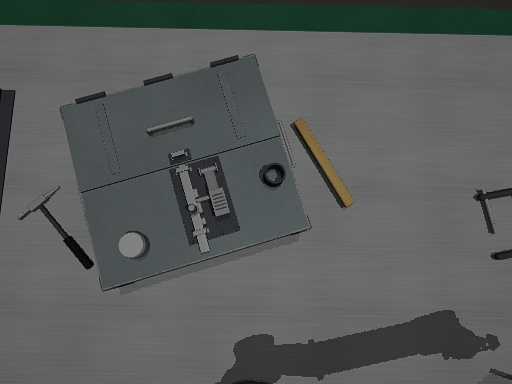

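Run:
```python
from h import *
d=np.load('top.npy'); n='top'
p,Rm=cam(n); v,u=np.mgrid[:384,:512]
P=np.stack([(u-p['cx'])/p['fx']*d,(v-p['cy'])/p['fy']*d,d],-1)@Rm.T+p['xyz']
m=(abs(P[...,2]-.16)<.012)&(d>0)
k,l,s,_=cv2.connectedComponentsWithStats(m.astype(np.uint8)); i=1+s[1:,4].argmax()
q=P[l==i]; print(len(q),np.median(q[:,2]))
r=cv2.minAreaRect((q[:,:2]*1000).astype(np.float32)); print(r)
im=cv2.imread('pics/top0.png'); c=im[140:260,160:300]; cv2.imwrite('pics/c0.png',cv2.resize(c,None,fx=5,fy=5,interpolation=cv2.INTER_CUBIC))
# lid line & fixed plate points
for a,z in [((80,192),.16),((278,136),.16),((191.5,209.8),.226),((179,156),.19)]: print(a,ray_z(n,*a,z).round(4))
```

```text
35883 0.16123074357594425
((626.00244140625, 174.46517944335938), (449.7943115234375, 484.17816162109375), 17.639339447021484)
(80, 192) [0.5575 0.4032 0.16  ]
(278, 136) [ 0.6993 -0.048   0.16  ]
(191.5, 209.8) [0.5137 0.1387 0.226 ]
(179, 156) [0.6385 0.1764 0.19  ]
```

View pics/c0.png

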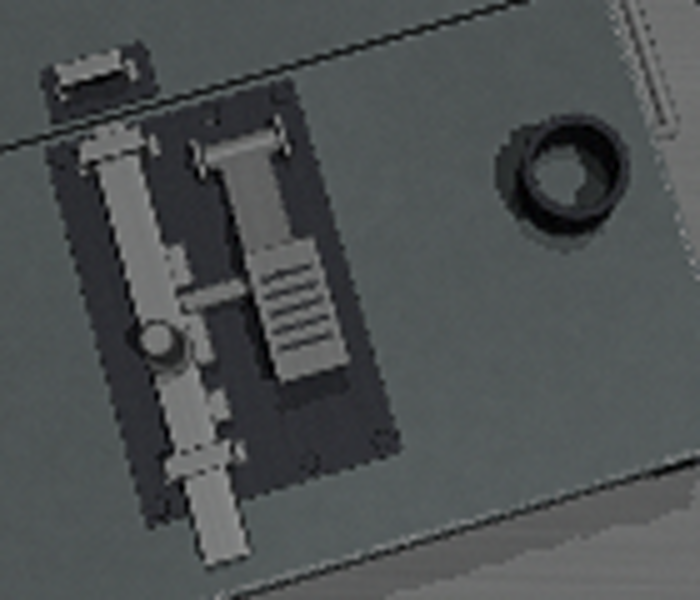

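Request:
drive_tool(
  moves=[
    [[1,1,0.2,0,0,0,0.41],[1,1,0.2,0,0,0,0.41],[1,1,0.2,0,0,0,0.41],[1,1,0.2,0,0,0,0.41],[1,1,0.2,0,0,0,0.41],[1,1,0.2,0,0,0,0.41],[1,1,0.2,0,0,0,0.41]],
  ],
)

```text
time: 1.4
ee_pos: [0.362, -0.426, 0.3452]
ee_rot: [0.992, 0.127, 0.002, -0.0]
ft_force: [0.1, -0.9, 0.4]
finger_gap: 0.0506
finger_force: 0.0
```

Request:
drive_tool(
  moves=[
    [[0.75,1,0,0,0,0,0.41],[0.75,1,0,0,0,0,0.41],[0.75,1,0,0,0,0,0.41],[0.75,1,0,0,0,0,0.41],[0.75,1,0,0,0,0,0.41],[0.75,1,0,0,0,0,0.41]],
  ],
)

```text
time: 2.0
ee_pos: [0.5106, -0.2233, 0.3442]
ee_rot: [0.992, 0.127, 0.002, -0.002]
ft_force: [0.9, 1.0, 0.3]
finger_gap: 0.0505
finger_force: 0.0
```

Request:
drive_tool(
  moves=[
    [[0,1,0,0,0,0,0.41],[0,1,0,0,0,0,0.41],[0,1,0,0,0,0,0.41],[0,1,0,0,0,0,0.41],[0,1,0,0,0,0,0.41]],
  ],
)

```text
time: 2.5
ee_pos: [0.5061, -0.0232, 0.3445]
ee_rot: [0.992, 0.127, 0.001, -0.002]
ft_force: [0.7, 0.1, 1.1]
finger_gap: 0.0503
finger_force: 0.0
```

Request:
drive_tool(
  moves=[
    [[-0.03,0.62,0,0,0,0,0.41],[-0.03,0.62,0,0,0,0,0.41],[-0.03,0.62,0,0,0,0,0.41],[-0.03,0.62,-0.15,0,0,0,0.41],[-0.03,0.62,-0.15,0,0,0,0.41],[-0.03,0.62,-0.15,0,0,0,0.41]],
  ],
)

```text
time: 3.1
ee_pos: [0.5004, 0.0914, 0.3137]
ee_rot: [0.993, 0.12, -0.001, 0.0]
ft_force: [0.2, 0.1, 0.5]
finger_gap: 0.05
finger_force: 0.0
```

Run:
```python
from h import *
im,d=robot.snapshot('scene'); np.save('s1.npy',d)
c=im[100:220,250:390]; cv2.imwrite('pics/s1.png',cv2.resize(c,None,fx=5,fy=5,interpolation=cv2.INTER_CUBIC))
for t in ['bolt_handle','catch_pad','keeper']:
    for r in robot.spot_point('scene',t)[:1]:
        u,v=r['centre'];z={'bolt_handle':.226,'catch_pad':.209,'keeper':.19}[t]; print(t,round(r['score'],2),np.round([u,v],1),ray_z('scene',u,v,z).round(4))
o=robot.get_obs();print(o['ee_pos'],R.from_quat(o['ee_rot']).as_matrix().round(3))
p,Rm=cam('scene')
for y in(-.033,.033):
  X=R.from_quat(o['ee_rot']).apply([0,y,.068])+o['ee_pos']; c=Rm.T@(X-p['xyz']); print(X.round(4),c[:2]/c[2]*p['fx']+[p['cx'],p['cy']])
```

```text
bolt_handle 0.85 [316.5 145.8] [0.517  0.1398 0.226 ]
catch_pad 0.58 [288.2 152. ] [0.5255 0.0781 0.209 ]
keeper 0.79 [331.4 198.4] [0.6432 0.1791 0.19  ]
[0.50106058 0.09218001 0.31504412] [[ 0.971  0.239  0.002]
 [ 0.239 -0.971  0.   ]
 [ 0.002  0.    -1.   ]]
[0.4933 0.1242 0.247 ] [310.69266059 131.31929291]
[0.5091 0.0601 0.2471] [281.43279189 133.40019327]
```

View pics/s1.png

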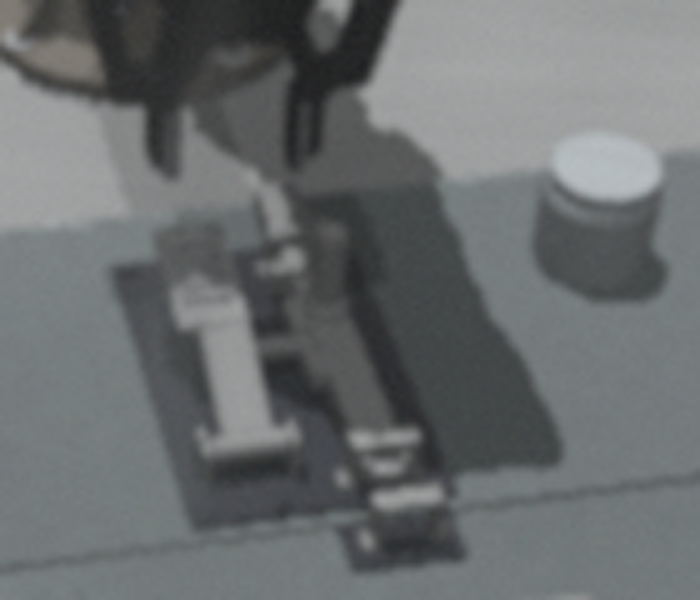

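Request:
drive_tool(
  moves=[
    [[0,0,0,0,0,0,0.41],[0,0,0,0,0,0,0.41]],
  ],
)

```text
time: 3.5
ee_pos: [0.5005, 0.0928, 0.3144]
ee_rot: [0.993, 0.121, 0.0, 0.0]
ft_force: [0.0, -0.8, 0.3]
finger_gap: 0.0504
finger_force: 0.0
```

Request:
drive_tool(
  moves=[
    [[-0.015,0.045,0,0,0,0,0.41],[-0.015,0.045,-0.06,0,0,0,0.41],[-0.015,0.045,-0.12,0,0,0,0.41],[-0.015,0.045,-0.12,0,0,0,0.41]],
  ],
)

```text
time: 3.9
ee_pos: [0.4959, 0.1016, 0.2873]
ee_rot: [0.993, 0.121, -0.002, 0.0]
ft_force: [0.4, -0.7, -0.2]
finger_gap: 0.0506
finger_force: 0.0
```

Request:
drive_tool(
  moves=[
    [[0,0,-0.025,0,0,0,0.41],[0,0,-0.05,0,0,0,0.41],[0,0,-0.06,0,0,0,0.41],[0,0,-0.06,0,0,0,0.41]],
  ],
)

```text
time: 4.3
ee_pos: [0.4969, 0.1018, 0.2778]
ee_rot: [0.993, 0.121, -0.001, 0.0]
ft_force: [-1.9, -0.1, 3.3]
finger_gap: 0.0502
finger_force: 1.6
```

Request:
drive_tool(
  moves=[
    [[0,0,-0.02,0,0,0,0.41],[0,0,-0.04,0,0,0,0.41],[0,0,-0.04,0,0,0,0.41]],
  ],
)

```text
time: 4.6
ee_pos: [0.4971, 0.1018, 0.2696]
ee_rot: [0.993, 0.121, -0.0, 0.0]
ft_force: [-3.8, -1.0, 4.4]
finger_gap: 0.0506
finger_force: 2.4
```

Request:
drive_tool(
  moves=[
    [[0,0,-0.01,0,0,0,0.41],[0,0,-0.02,0,0,0,0.41],[0,0,-0.02,0,0,0,0.41]],
  ],
)

```text
time: 4.9
ee_pos: [0.4968, 0.1018, 0.2658]
ee_rot: [0.993, 0.121, -0.001, 0.0]
ft_force: [-6.0, -0.8, 5.5]
finger_gap: 0.0505
finger_force: 2.9
```

Request:
drive_tool(
  moves=[
    [[0,0,-0.01,0,0,0,0.41],[0,0,-0.02,0,0,0,0.41],[0,0,-0.02,0,0,0,0.41]],
  ],
)

```text
time: 5.2
ee_pos: [0.497, 0.1019, 0.2644]
ee_rot: [0.993, 0.121, -0.0, 0.001]
ft_force: [-10.9, -2.4, 20.0]
finger_gap: 0.0506
finger_force: 9.8
```

Run:
```python
from h import *
im,d=robot.snapshot('scene')
c=im[110:210,260:360]; cv2.imwrite('pics/s2.png',cv2.resize(c,None,fx=6,fy=6,interpolation=cv2.INTER_CUBIC))
print(robot.get_obs())
```

```text
{'time': 5.25, 'joint_pos': array([ 0.1565688 ,  0.20680616, -0.50453732,  1.90825912,  0.11628032,
        1.05577306, -1.72513741]), 'qd': array([ 0.00104592, -0.0004582 ,  0.00114552,  0.0014018 ,  0.00063683,
       -0.00172019,  0.00126466]), 'joint_torque': array([ -0.58175985, -23.93222988,  -1.98290862, -21.2011224 ,
         0.06278752,  -3.34226646,   0.28267656]), 'ee_pos': array([0.49701445, 0.10186008, 0.26445964]), 'ee_rot': array([ 9.92678641e-01,  1.20780954e-01, -3.82246887e-04,  9.64326715e-04]), 'ft_force': array([-10.81114002,  -3.44729094,  19.04663554]), 'torque': array([-1.10771801,  1.9399291 , -0.31291178]), 'finger_force': 9.832860762253404, 'finger_gap': 0.0506677141653002}
```

View pics/s2.png

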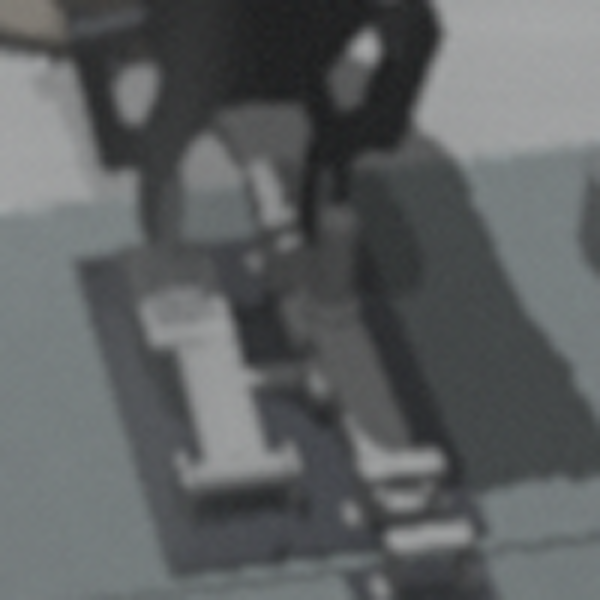

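Request:
drive_tool(
  moves=[
    [[0.024,0.0075,0,0,0,0,0.41],[0.048,0.015,0,0,0,0,0.41],[0.048,0.015,0,0,0,0,0.41]],
  ],
)

```text
time: 5.55
ee_pos: [0.504, 0.1038, 0.2643]
ee_rot: [0.993, 0.12, -0.004, 0.002]
ft_force: [-18.7, -5.5, 25.7]
finger_gap: 0.0499
finger_force: 12.7
```

Request:
drive_tool(
  moves=[
    [[0.024,0.0075,0,0,0,0,0.41],[0.048,0.015,0,0,0,0,0.41],[0.048,0.015,0,0,0,0,0.41]],
  ],
)

```text
time: 5.85
ee_pos: [0.5131, 0.1066, 0.2643]
ee_rot: [0.993, 0.12, -0.005, 0.002]
ft_force: [-19.4, -5.4, 27.2]
finger_gap: 0.0503
finger_force: 14.5
```

Request:
drive_tool(
  moves=[
    [[0.024,0.0075,0,0,0,0,0.41],[0.048,0.015,0,0,0,0,0.41],[0.048,0.015,0,0,0,0,0.41]],
  ],
)

```text
time: 6.15
ee_pos: [0.5208, 0.1088, 0.2642]
ee_rot: [0.993, 0.12, -0.008, 0.003]
ft_force: [-23.9, -7.9, 31.9]
finger_gap: 0.0504
finger_force: 16.2
```

Run:
```python
from h import *
im,d=robot.snapshot('scene')
c=im[110:210,260:360]; cv2.imwrite('pics/s3.png',cv2.resize(c,None,fx=6,fy=6,interpolation=cv2.INTER_CUBIC))
r=robot.spot_point('scene','bolt_handle')
for q in r[:2]: print(q, ray_z('scene',*q['centre'],.226))
o=robot.get_obs();print(o['torque'],o['ft_force'])
```

```text
{'centre': [318.0, 150.0], 'score': 0.81} [0.53152903 0.14378341 0.226     ]
[-2.39273687  5.09657557 -0.72717002] [-23.58210186  -8.02621143  31.4409808 ]
```

View pics/s3.png

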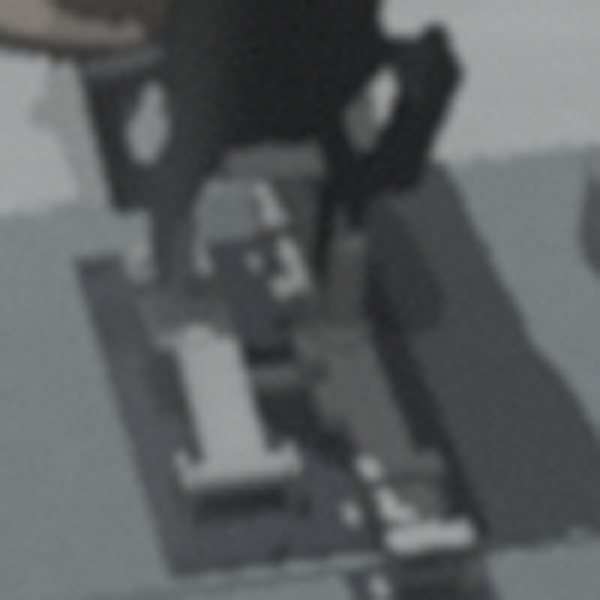

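Request:
drive_tool(
  moves=[
    [[0.024,0.0075,0.003,0,0,0,0.41],[0.048,0.015,0.007,0,0,0,0.41],[0.048,0.015,0.007,0,0,0,0.41]],
  ],
)

```text
time: 6.55
ee_pos: [0.5326, 0.1124, 0.2649]
ee_rot: [0.993, 0.12, -0.005, 0.002]
ft_force: [-15.5, -5.0, 21.6]
finger_gap: 0.0503
finger_force: 11.3
```

Request:
drive_tool(
  moves=[
    [[0.024,0.0075,0,0,0,0,0.41],[0.038,0.012,0,0,0,0,0.41],[0.038,0.012,0,0,0,0,0.41]],
  ],
)

```text
time: 6.85
ee_pos: [0.5401, 0.1149, 0.265]
ee_rot: [0.993, 0.12, -0.005, 0.002]
ft_force: [-15.7, -4.7, 21.7]
finger_gap: 0.0503
finger_force: 11.8
```

Request:
drive_tool(
  moves=[
    [[0.01,0.003,0,0,0,0,0.41],[0.01,0.003,0,0,0,0,0.41]],
  ],
)

```text
time: 7.05
ee_pos: [0.5405, 0.115, 0.2649]
ee_rot: [0.993, 0.12, -0.007, 0.003]
ft_force: [-20.3, -5.7, 25.5]
finger_gap: 0.0505
finger_force: 12.9
```

Request:
drive_tool(
  moves=[
    [[0.01,0.003,0,0,0,0,0.41],[0.01,0.003,0,0,0,0,0.41]],
  ],
)

```text
time: 7.25
ee_pos: [0.542, 0.1155, 0.2649]
ee_rot: [0.993, 0.121, -0.008, 0.003]
ft_force: [-22.6, -7.8, 27.4]
finger_gap: 0.0506
finger_force: 15.5
```

Request:
drive_tool(
  moves=[
    [[0.01,0.003,0,0,0,0,0.41],[0.019,0.006,0,0,0,0,0.41],[0.019,0.006,0,0,0,0,0.41]],
  ],
)

```text
time: 7.55
ee_pos: [0.5426, 0.1157, 0.2649]
ee_rot: [0.993, 0.121, -0.012, 0.004]
ft_force: [-32.0, -10.7, 33.9]
finger_gap: 0.0504
finger_force: 20.0
```

Run:
```python
from h import *
im,d=robot.snapshot('scene')
c=im[110:210,260:360]; cv2.imwrite('pics/s4.png',cv2.resize(c,None,fx=6,fy=6,interpolation=cv2.INTER_CUBIC))
r=robot.spot_point('scene','bolt_handle')
for q in r[:2]: print(q, ray_z('scene',*q['centre'],.226))
```

```text
{'centre': [321.4, 156.7], 'score': 0.64} [0.55383348 0.15205727 0.226     ]
```

View pics/s4.png

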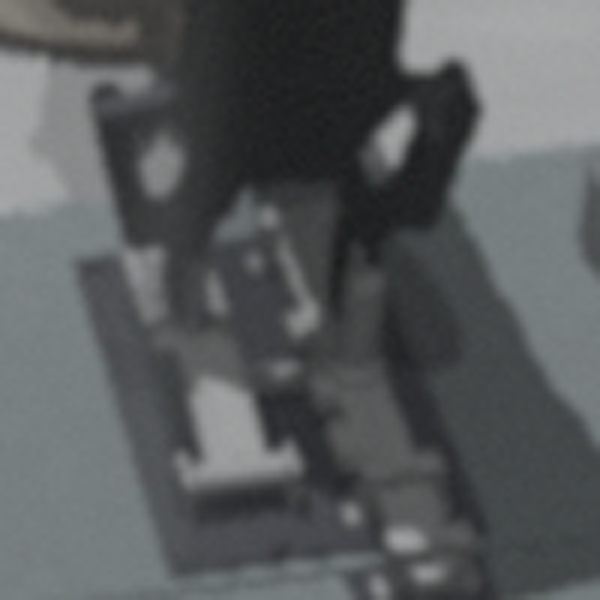

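Request:
drive_tool(
  moves=[
    [[0,0,0.025,0,0,0,0.41],[0,0,0.05,0,0,0,0.41],[0,0,0.075,0,0,0,0.41],[0,0,0.1,0,0,0,0.41],[0,0,0.125,0,0,0,0.41],[0,0,0.125,0,0,0,0.41]],
  ],
)

```text
time: 8.25
ee_pos: [0.5433, 0.1155, 0.2822]
ee_rot: [0.992, 0.122, -0.012, 0.003]
ft_force: [-14.5, -5.8, -6.1]
finger_gap: 0.0506
finger_force: 7.7
```

Request:
drive_tool(
  moves=[
    [[-0.072,-0.023,0,0,0,0,0.41],[-0.072,-0.023,0,0,0,0,0.41],[-0.072,-0.023,0.2,0,0,0,0.41],[-0.072,-0.023,0.6,0,0,0,0.41],[-0.072,-0.023,0.6,0,0,0,0.41]],
  ],
)

```text
time: 8.75
ee_pos: [0.5386, 0.1152, 0.4125]
ee_rot: [0.993, 0.121, 0.004, -0.001]
ft_force: [0.4, 0.1, 0.4]
finger_gap: 0.0507
finger_force: 0.0
```

Request:
drive_tool(
  moves=[
    [[0,-1,0,0,0,0,0.41],[0,-1,0,0,0,0,0.41],[0,-1,0,0,0,0,0.41],[0,-1,0,0,0,0,0.41],[0,-1,0,0,0,0,0.41],[0,-1,0,0,0,0,0.41]],
  ],
)

```text
time: 9.35
ee_pos: [0.5376, -0.0872, 0.4085]
ee_rot: [0.993, 0.119, 0.001, -0.0]
ft_force: [0.5, 1.0, 0.2]
finger_gap: 0.0508
finger_force: 0.0
```

Run:
```python
from h import *
im,d=robot.snapshot('top')
c=im[140:260,120:300]; cv2.imwrite('pics/t5.png',cv2.resize(c,None,fx=4.4,fy=4.4,interpolation=cv2.INTER_CUBIC))
im,ds=robot.snapshot('scene')
c=im[100:220,200:400]; cv2.imwrite('pics/s5.png',cv2.resize(c,None,fx=4,fy=4,interpolation=cv2.INTER_CUBIC))
for n,D in(('top',d),('scene',ds)):
  for t in('bolt_handle','catch_pad'):
    for q in robot.spot_point(n,t)[:1]:
        u,v=q['centre']; print(n,t,q['score'],ray_z(n,u,v,.226 if t[0]=='b' else .209), w(n,u,v,D[int(round(v)),int(round(u))]))
```

```text
top bolt_handle 0.65 [0.55403479 0.15862577 0.226     ] [0.55485486 0.15940997 0.22113245]
top catch_pad 0.6 [0.53428809 0.08108165 0.209     ] [0.53418101 0.08103571 0.20976469]
scene bolt_handle 0.59 [0.54838316 0.15163892 0.226     ] [0.54821971 0.15164404 0.22586786]
scene catch_pad 0.77 [0.51652333 0.07772276 0.209     ] [0.51973271 0.07791479 0.21156058]
```

View pics/t5.png

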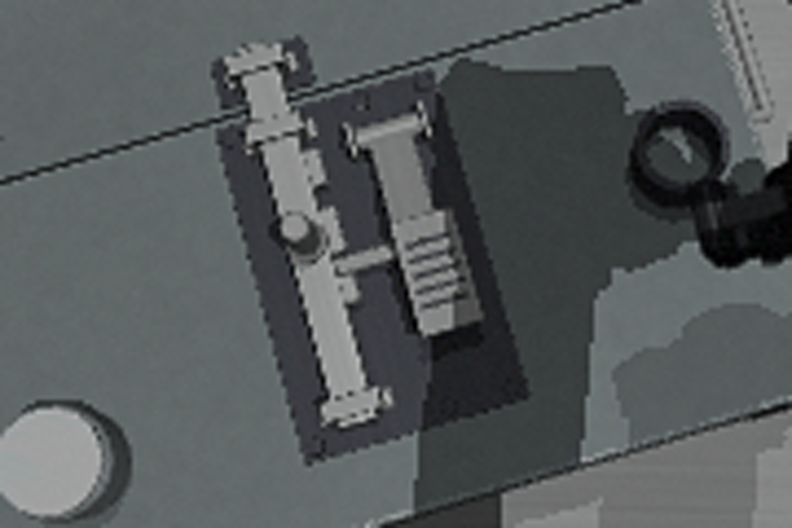

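View pics/s5.png

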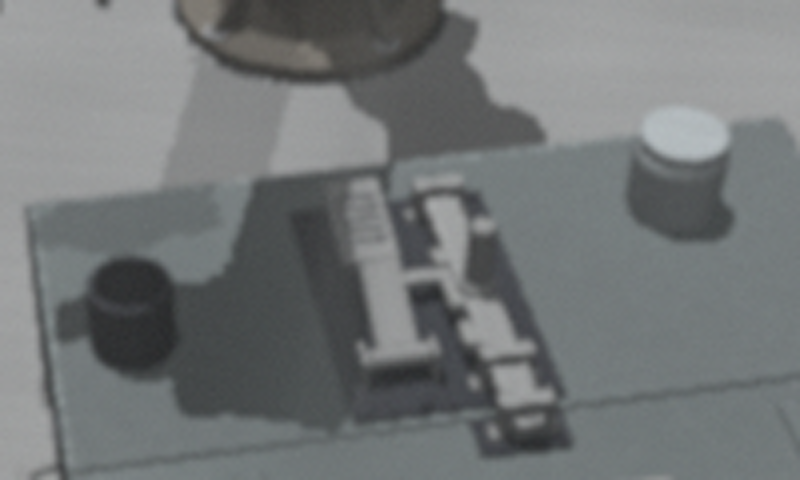

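The pictures show the bolt through the keeper (top crop about 262,60). The catch is up: its pad reads about 49 mm over the deck. The tin and the pipe are where they were, and the arm is clear.

```bash
python3 -c "
from bench import robot
print(robot.close_job())"
```

```text
the job is handed in; nothing more can be done
None
```

The bolt is pushed fully home through the keeper, the catch was released only then and has sprung up to lock it, the arm is clear with tin, pipe and lid undisturbed, and the job is handed in (about 10 s used).

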